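# Prop the slab roller's out-feed leaf on its jack leg

### The arm

A 7-joint arm with a two-finger parallel gripper is mounted at the origin on the work surface. World frame = base frame: x ahead of the robot, y to its left, z up, the work surface at z = 0. Lengths are in m, angles in rad, forces in N, time in s.
With the tool pointing down it reaches from about 0.4 to 0.875 m from the base axis. Payload 19.3 kg.
Tool frame: the origin (TCP) lies at the very end of the fingers, on their centre line; the grasp point (between the pads) lies 19 mm behind it; z points along the fingers, y is the line along which they close (so a half turn about z gives the same grasp; the last joint's range is limited). The gripper opens to 85 mm and grips with 20 to 120 N. Pads are 22 mm wide; open, the fingers measure 114 mm over their backs; the gripper's body (76 mm by 85 mm) begins 54 mm behind the grasp point. The pads swing forward as they close: fully open they stand 13 mm farther back than shut.
Start: joints at [1.151, 0.521, -0.036, 1.599, 0.021, 1.021, -0.113], TCP at [0.214, -0.587, 0.195] pointing down, gripper open.
Joint ranges: [-2.91, 2.91], [-0.3, 2.13], [-1.5, 1.42], [0.17, 2.43], [-1.26, 4.41], [0.16, 1.93], [-2.52, 2.52]. Speed limits (rad/s): [1.89, 1.89, 2.39, 2.39, 3.01, 3.01, 3.01].

### API

Orientations are given as [roll, pitch, yaw] about the fixed x, y, z axes, in that order (R = Rz(yaw) Ry(pitch) Rx(roll)).
In Python, from workcell import bot gives the robot as it stands. The module is installed in compiled form; this text tells all that it offers.
- The arm moves only by the tool apply_moves, never from a script. Its arguments are lists of equal length, an entry for each row: "claw": the finger opening in m, from 0 to 0.0854; "xyz": the shift along the tool's x, y, z in m, a list of three; "twist": the turn, a rotation vector about the tool's x, y, z in rad, a list of three. A call has 1 to 20 rows; each row shifts and turns the commanded pose from where the row before left it, along the tool's axes as they then stand; what a row does not reach is not made up. A row lasts 1/10 s, in which the tool goes at most 50 mm and 8.59 degrees, less where a joint would pass 70% of its speed; a pose out of reach is approached as far as the arm can. A call with a gripper value outside its range is refused whole. The fingers move at their own pace and stop on an object; "force" is the grip in N (left out, the last holds). Time passes only in rows, so rows that do not move let the fingers close. It gives the time, the measured TCP pose, the force, the opening and the grip force at its end, in the units of the state.
- bot.observe(): the state, without advancing time (a new reading comes with each control period).
- bot.grab_frame(name): name is "scene" or "top"; returns a dict with "img" (384x512x3 uint8, red, green, blue), "vfov" (degrees; the focal length in pixels is half the picture's height over the tangent of half this angle, whatever the lens; pixels are square), "cx", "cy" (the principal point, pixels), "distortion" ([k1, k2, p1, p2, k3] as OpenCV has them; the pictures are not rectified), "view" (4x4, takes a point from world to camera coordinates). Camera axes: x right, y up, looking along -z (the intrinsics and any distortion apply to the point x, -y, -z); pixel columns grow to the right and rows downward; lengths in m; the calibration is good to about 2 mm. A picture is of the moment at which its call begins. There is no depth.
- bot.job_done(): hands the job in; it is judged then, once.
Trained networks look in the newest picture that a camera, given by its name, has taken for a name from the list of things; names that differ only in an ending like _2 or _b are one class to them, and where a whole thing is asked for, a point or a joint stands for the part that bears it (a point fixed in the world has none). Each returns a list of dicts, best first, with "score" (0 to 1); they miss things now and then, are a little off and sometimes report something else, mostly with a low value. They report only what shows in the picture. A call takes as long as a camera call. They do not tell look-alikes from the thing itself.
- bot.find_in(camera, query): "position" ([x, y, z] in m, in world coordinates, good to about 4 mm: the middle of the surface that is visible of it).
The state is a dict: "clock": time; "qpos": joint angles; "qd": joint speeds; "joint_efforts": joint torques, N m; "position": TCP position; "tool_rot": TCP orientation; "force": force on the tool from outside, world axes, zero at the start; "moment": the same for the moment, N m; "grip_width": finger opening in m; "finger_force": force on a finger pad.
Only numpy, scipy, OpenCV 4.12 (cv2) and the standard library are available. Lean on these libraries where they do the work, as an engineer would, in place of code of your own. Each camera call takes 0.05 s, during which the arm holds its last target. There are 200 camera calls.

### The job

Prop the slab roller's out-feed leaf before we roll clay: slide the wooden bearer board under the jack's foot, so that the foot will land on the worn round print, and let go of the board. Then wind the jack's crank clockwise until the foot stands firmly on the board: stop when you feel the crank stiffen, and do not force it further, or the leaf is jacked out of line. Leave the other things on the bench and on the leaf alone.

Things in the scene. Friction and masses are not known exactly. Their poses are not given: they have to be found in the camera images.
- slab_roller: Bench slab roller, bolted down: green side frames, two steel rollers, plywood bed. A red jack leg with a hand crank on top is bolted to the -y end of its plywood out-feed leaf. Origin on the jack's vertical axis at bench level; z up, y from the jack along the leaf to the rollers, x along the leaf's end, away from the robot.
- leaf_corner (a point): Upper corner of the out-feed leaf nearest the jack and the robot, at x = -50, y = 54, z = 130 mm in the slab roller's frame (axes the same). The leaf is 360 mm along x, 300 mm along y, 50 mm deep with its frame, 80 mm clear of the bench. The jack's bracket stands up to 173 mm; the roller side frames beyond it are 210 mm high, 238 mm with their screws.
- jack_tube (a point): On the jack's axis at the lower end of its red outer tube (48 mm thick), 103 mm above the bench; axes as the slab roller's. A 38 mm steel leg comes out below and carries a round foot 60 mm across with a 12 mm rubber sole. The sole starts 40 to 58 mm above the bench (how high is not reported) and goes down 16 mm per turn of the crank. It gives about 1 mm per 35 N.
- crank_hub (a point): Point on the crank's vertical axis at the top of the crank arm, 240 mm above the bench; axes as the slab roller's. Turning clockwise as seen from above lowers the foot. The crank turns without end and stays where it is left. The steel arm is 20 mm wide.
- crank_knob (a point): Centre of the top face of the black crank knob, 298 mm above the bench, 60 mm from the axis (x points outward): an upright, free-spinning grip, 28 mm thick, 55 mm tall. Running free it takes 8 N (7 to 10) along its circle, less with the hand at rest; each 10 N under the foot adds 0.42 N. Firm: 3 to 5 N more than running free (70 to 120 N at the foot); over 6 N more is too much.
- bearer: Brown wooden bearer board, 240 x 64 x 25 mm, about 0.3 kg, loose, flat on the bench to the right of the jack. Origin in the middle of its underside, x along its length, z up. A dark worn round print of the foot, 62 mm across, is on top at x = +55 mm; that end points away from the robot. Held near the plain end, the hand stays clear of the crank when the board goes in from the robot's side.
- bowl: Cream bisque bowl, 130 mm across and 60 mm tall, origin under its middle. Leave alone.
- spray_bottle: White spray bottle with a yellow head, 74 mm across, 198 mm tall, origin under its middle. Leave alone.
- glaze_cup: Terracotta cup, 74 mm across and 65 mm tall, origin under its middle. Leave alone.
- brush: Brush lying on the bench, origin near its middle. Leave alone.
- rib: Flat wooden potter's rib, 100 x 55 x 6 mm, origin under its middle. Leave alone.
- guide_strip: Pale wooden thickness strip, 30 x 240 x 8 mm, lying on the leaf, origin under its middle. Leave alone.
Things that resemble listed ones, but are neither listed nor needed, are in the scene too. Of the things shaped like the bearer, the brown one is meant.

How it is judged:
By the outcome, as a careful person would: the job done as asked, in the order asked, and still so for the second after the job is handed in, with the robot touching nothing.
It also fails if it takes over 72 s, if anything falls off the work surface, if the arm or the gripper's body presses on something with over 40 N, if the wrist force passes 120 N, or if a joint passes its speed limit or range.

## Working session

There is one attempt and no reset: what is moved stays moved. The work goes in short steps, Python scripts to look and compute and a tool call to move; the robot and the scene stay as the last step left them, time stands still between calls to the robot, and variables do not carry over. Pictures are saved under pics/ and viewed, at most 10 in all, crops included, and the job is handed in when it is done.

Besides the shell and the picture viewer there is one more tool, called by a JSON object that holds its "method" and its "body". apply_moves: Moves the arm, as the interface text tells. Its arguments: {"type":"object","properties":{"claw":{"type":"array"},"xyz":{"type":"array"},"twist":{"type":"array"},"force":{"type":"number"}},"required":["claw","xyz","twist"]}

```bash
mkdir -p pics
cat > h.py <<'E'
import numpy as np, cv2
from workcell import bot
def cam(f):
    h=f["img"].shape[0]; F=h/2/np.tan(np.radians(f["vfov"]/2))
    return np.array([[F,0,f["cx"]],[0,F,f["cy"]],[0,0,1]]),np.array(f["distortion"],float),np.array(f["view"])
def ray(f,uv):
    K,D,V=cam(f); p=cv2.undistortPoints(np.array(uv,float).reshape(-1,1,2),K,D).reshape(-1,2)
    d=np.c_[p[:,0],-p[:,1],-np.ones(len(p))]@V[:3,:3]
    return -V[:3,:3].T@V[:3,3],d
def at_z(f,uv,z):
    o,d=ray(f,uv); return o+d*((z-o[2])/d[:,2])[:,None]
def proj(f,P):
    K,D,V=cam(f); P=np.atleast_2d(P)@V[:3,:3].T+V[:3,3]
    return cv2.projectPoints(P*[1,-1,-1],np.zeros(3),np.zeros(3),K,D)[0].reshape(-1,2)
E
cat > a.py <<'E'
from h import *
for c in("scene","top"):
    f=bot.grab_frame(c); cv2.imwrite(f"pics/{c}0.png",cv2.resize(f["img"][:,:,::-1],(800,600)))
    np.save(c+"0.npy",f,allow_pickle=True)
    o,d=ray(f,[[256,192]]);print(c,o.round(3),d.round(2),f["distortion"])
    for n in "slab_roller leaf_corner jack_tube crank_hub crank_knob bearer bowl spray_bottle glaze_cup brush rib guide_strip".split():
        print(n,[(np.round(r["position"],3).tolist(),round(r["score"],2)) for r in bot.find_in(c,n)[:3]])
s=bot.observe();print({k:np.round(v,3).tolist() for k,v in s.items()})
E
python3 a.py
```

```text
scene [ 1.194 -0.479  1.191] [[-0.57  0.31 -0.76]] [-0.12212837  0.          0.          0.          0.        ]
slab_roller [([0.84, 0.271, 0.133], 0.89), ([0.711, 0.137, 0.141], 0.44)]
leaf_corner [([0.84, 0.263, 0.127], 0.62)]
jack_tube [([0.842, 0.27, 0.132], 0.66)]
crank_hub [([0.835, 0.268, 0.13], 0.7)]
crank_knob [([0.647, -0.001, 0.245], 0.89)]
bearer [([0.245, -0.281, 0.026], 0.93), ([0.52, -0.293, 0.026], 0.79)]
bowl [([0.64, -0.449, 0.029], 0.78), ([0.432, 0.213, 0.011], 0.65)]
spray_bottle [([0.559, -0.497, 0.108], 0.97)]
glaze_cup [([0.738, -0.215, 0.036], 0.9)]
brush [([0.43, 0.21, 0.012], 0.87)]
rib [([0.38, 0.344, 0.01], 0.71), ([0.838, 0.267, 0.133], 0.64)]
guide_strip [([0.714, 0.137, 0.14], 0.79)]
top [ 0.415 -0.072  1.536] [[ 0.04 -0.03 -1.  ]] [-0.11470073  0.          0.          0.          0.        ]
slab_roller [([0.817, 0.324, 0.132], 0.64), ([0.51, -0.282, 0.027], 0.17)]
leaf_corner [([0.815, 0.322, 0.131], 0.68)]
jack_tube [([0.817, 0.321, 0.13], 0.68)]
crank_hub [([0.817, 0.32, 0.13], 0.88)]
crank_knob [([0.634, -0.017, 0.246], 0.59)]
bearer [([0.229, -0.279, 0.022], 0.89)]
bowl [([0.661, -0.462, 0.022], 0.9), ([0.532, -0.481, 0.117], 0.72), ([0.754, -0.219, 0.024], 0.55)]
spray_bottle [([0.534, -0.483, 0.116], 0.95), ([0.375, 0.348, 0.007], 0.73)]
glaze_cup [([0.752, -0.219, 0.023], 0.7)]
brush [([0.425, 0.224, 0.019], 0.65)]
rib [([0.375, 0.347, 0.004], 0.67), ([0.424, 0.219, 0.019], 0.15)]
guide_strip [([0.707, 0.142, 0.14], 0.89)]
{'clock': 1.3, 'qpos': [1.151, 0.521, -0.036, 1.6, 0.021, 1.021, -0.113], 'qd': [-0.0, -0.0, 0.0, -0.001, 0.002, 0.0, -0.001], 'joint_efforts': [0.001, -92.685, 1.979, -37.025, 0.018, 0.002, -0.0], 'position': [0.214, -0.587, 0.195], 'tool_rot': [-3.142, 0.0, 0.35], 'force': [0.52, -0.092, -0.636], 'moment': [-0.006, 0.032, 0.012], 'finger_force': 0.0, 'grip_width': 0.086}
```

View pics/scene0.png

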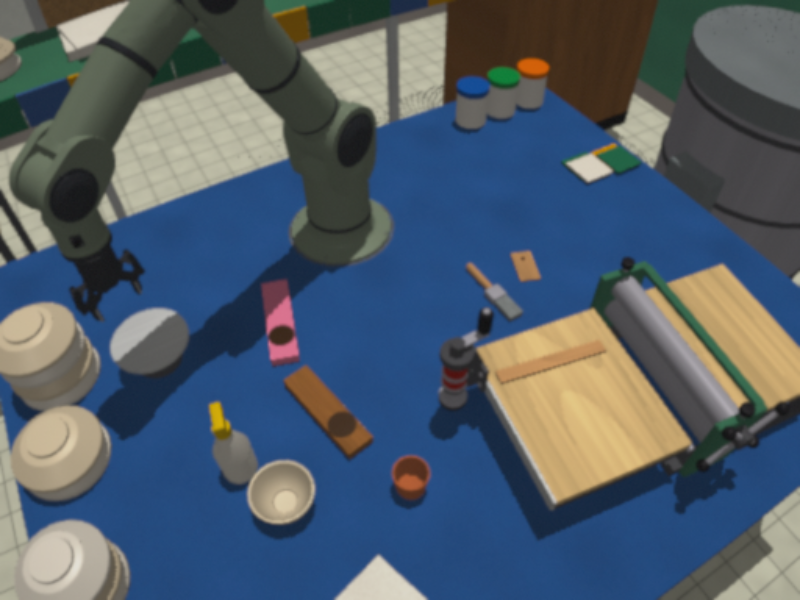

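View pics/top0.png

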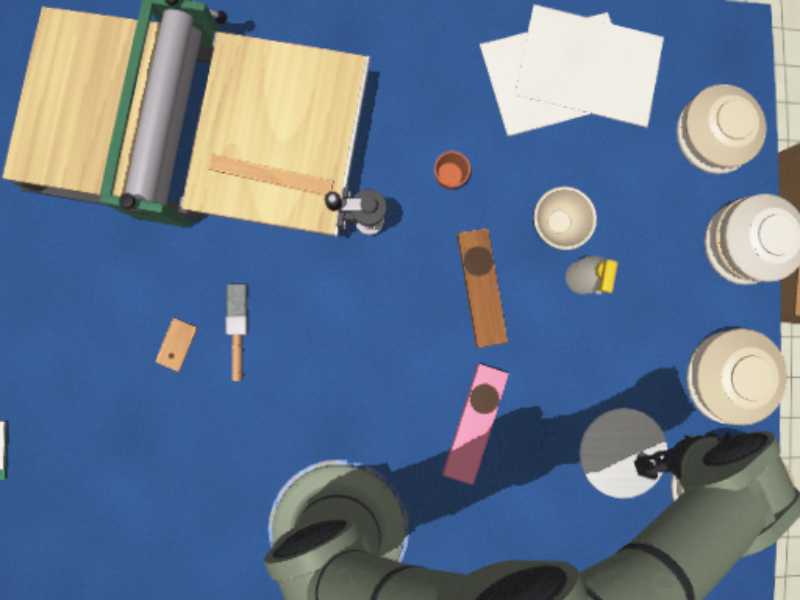

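The scene and top pictures show the brown board at top (482,288), with its print at (478,261). The pink board is a look-alike. The jack hub is at about (370,207), the knob at (333,200), and the leaf's near corner at (336,235). I'll crop for precision.

```bash
cat > b.py <<'E'
from h import *
f=np.load("top0.npy",allow_pickle=True).item(); g=np.load("scene0.npy",allow_pickle=True).item()
a=cv2.resize(f["img"][10:240,110:340,::-1],None,fx=2.6,fy=2.6,interpolation=cv2.INTER_CUBIC)
b=cv2.resize(g["img"][180:300,260:330,::-1],None,fx=5,fy=5,interpolation=cv2.INTER_CUBIC)
cv2.imwrite("pics/c1.png",a); cv2.imwrite("pics/c2.png",b)
# bearer by hue
def boardfit(f,roi):
    x0,y0,x1,y1=roi
    hsv=cv2.cvtColor(f["img"],cv2.COLOR_RGB2HSV).astype(int)
    m=((hsv[...,0]<20)&(hsv[...,1]>60)).astype(np.uint8); k=np.zeros_like(m);k[y0:y1,x0:x1]=1;m*=k
    n,l,s,c=cv2.connectedComponentsWithStats(m); i=1+np.argmax(s[1:,4]);
    ct=max(cv2.findContours((l==i).astype(np.uint8),cv2.RETR_EXTERNAL,cv2.CHAIN_APPROX_NONE)[0],key=len).reshape(-1,2)
    P=at_z(f,ct,0.025)[:,:2]; r=cv2.minAreaRect((P*1000).astype(np.float32)); return r,s[i]
print(boardfit(f,(285,140,330,228)));print(boardfit(g,(175,225,245,295)))
E
python3 b.py
```

```text
(((509.3763732910156, -283.69903564453125), (238.48587036132812, 65.34895324707031), 10.83289623260498), array([ 293,  146,   32,   76, 1488], dtype=int32))
(((514.02197265625, -288.779541015625), (245.36090087890625, 66.51033782958984), 10.930143356323242), array([ 182,  234,   56,   59, 1249], dtype=int32))
```

View pics/c1.png

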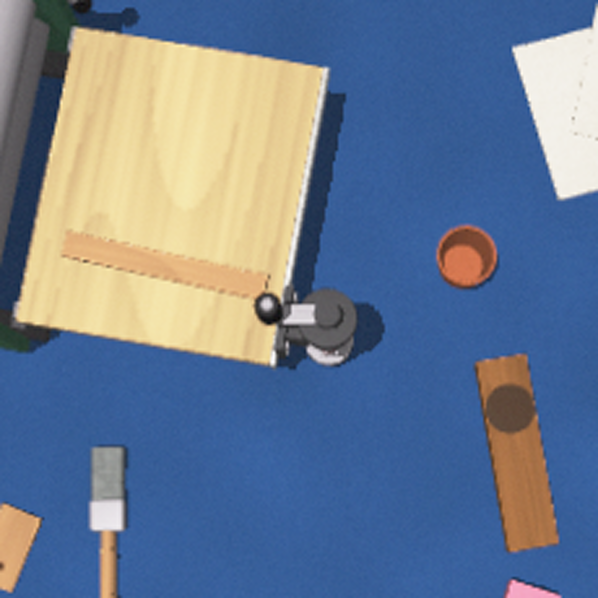

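View pics/c2.png

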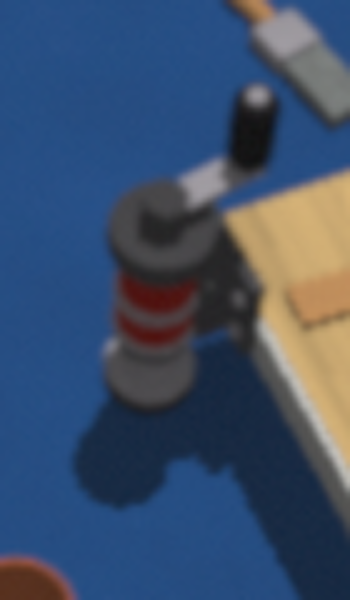

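c1 shows the leaf's top corners at (270,366), (321,67), (73,28) and (17,320), the knob top at (266,304) and the print at (510,408). c2 shows the knob top at (257,95), the hub at (163,195) and the leg's foot at (150,375). Next I'll fit the jack frame.

```bash
cat > c.py <<'E'
from h import *
from scipy.optimize import least_squares
f=np.load("top0.npy",allow_pickle=True).item(); g=np.load("scene0.npy",allow_pickle=True).item()
T=lambda u,v:(110+u/2.6-.3,10+v/2.6-.3); S=lambda u,v:(260+u/5-.4,180+v/5-.4)
W=lambda u,v:(u*.64,v*.64)
corn=np.array([[-50,54,130],[310,54,130],[310,354,130],[-50,354,130]])/1e3
obs=[(f,0,T(271,366)),(f,1,T(322,67)),(f,2,T(73,28)),(f,3,T(17,320)),(g,0,S(225,212)),(g,1,W(553,500)),
 (f,'h',T(328,312)),(g,'h',S(163,195)),(f,'k',T(266,303)),(g,'k',S(257,93))]
def pts(p):
    x,y,a,b=p; R=np.array([[np.cos(a),-np.sin(a),0],[np.sin(a),np.cos(a),0],[0,0,1]]); o=np.array([x,y,0])
    P={i:o+R@c for i,c in enumerate(corn)}; P['h']=o+[0,0,.24]; P['k']=o+[.06*np.cos(b),.06*np.sin(b),.298]; return P
def res(p): 
    P=pts(p); return np.concatenate([proj(F,P[k])[0]-uv for F,k,uv in obs])
r=least_squares(res,[.62,-.05,-.17,1.4],loss='soft_l1'); print(r.x, res(r.x).reshape(-1,2).round(1).tolist())
print('yaw deg',np.degrees(r.x[2:]))
print('print',at_z(f,[T(510,408)],.025)); 
K=pts(r.x)['k']; print('knob',K)
E
python3 c.py
```

```text
[ 0.63718518 -0.0458527  -0.14470152  1.5939629 ] [[0.3, -0.1], [1.1, 0.3], [1.4, 0.2], [0.2, 1.2], [-4.4, 1.0], [1.8, 0.4], [-1.6, 1.1], [1.4, 0.9], [-0.8, 0.8], [1.0, 0.4]]
yaw deg [-8.29078662 91.3273468 ]
print [[ 0.56363543 -0.2752055   0.025     ]]
knob [0.63579531 0.0141312  0.298     ]
```

```bash
cat >> c.py <<'E'
print('--- cap axis')
obs2=[(f,'c',T(328,320)),(g,'c',S(163,222))]
def r2(p): 
    P={'c':p}; return np.concatenate([proj(F,P[k])[0]-uv for F,k,uv in obs2])
q=least_squares(r2,[.63,-.05,.2]);print(q.x,r2(q.x).round(1))
# overlay
im=cv2.resize(g["img"][180:300,260:330,::-1],None,fx=5,fy=5,interpolation=cv2.INTER_CUBIC)
it=cv2.resize(f["img"][60:160,190:260,::-1],None,fx=5,fy=5,interpolation=cv2.INTER_CUBIC)
t=np.linspace(0,2*np.pi,60)
for z,rad,col in((.040,.03,(0,255,255)),(.058,.03,(0,255,0)),(.103,.024,(255,255,255)),(.298,.014,(255,0,255)),(.24,.01,(255,255,0))):
    c=r.x[:2] if z!=.298 else K[:2]
    C=np.c_[c[0]+rad*np.cos(t),c[1]+rad*np.sin(t),0*t+z]
    for F,I,x0,y0 in((g,im,260,180),(f,it,190,60)):
        p=((proj(F,C)-[x0,y0]+.5)*5).astype(np.int32); cv2.polylines(I,[p],True,col,1)
cv2.imwrite("pics/o1.png",np.hstack([im,np.vstack([it,np.zeros((100,350,3),np.uint8)])]))
E
python3 c.py | tail -2
```

```text
--- cap axis
[ 0.63579913 -0.04943445  0.21816722] [-0.2 -0.1 -0.3  0. ]
```

View pics/o1.png

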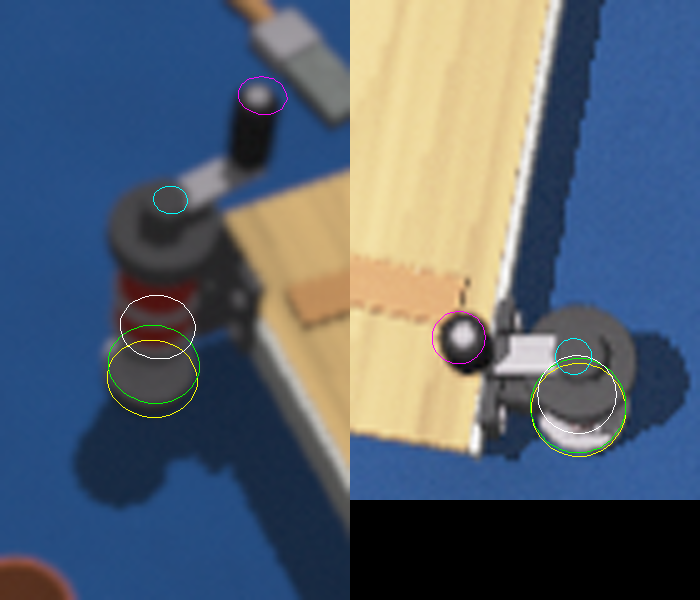

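{"method": "apply_moves", "body": {"claw": [0.085,0.085,0.085,0.085,0.085,0.085,0.085,0.085,0.085,0.085], "xyz": [[0,0,0],[0,0,0],[0.0264,-0.0243,0.01],[0.0264,-0.0243,0.01],[0.0264,-0.0243,0.01],[0.0264,-0.0243,0.01],[0.0264,-0.0243,0.01],[0.0264,-0.0243,0.01],[0.0264,-0.0243,0.01],[0.0264,-0.0243,0.01]], "twist": [[0,0,0.08],[0,0,0.081],[0,0,0],[0,0,0],[0,0,0],[0,0,0],[0,0,0],[0,0,0],[0,0,0],[0,0,0]], "force": 60}}

```text
clock: 2.3
position: [0.3859, -0.3554, 0.1153]
tool_rot: [3.141, -0.0, 0.189]
force: [0.8, -0.3, 0.1]
grip_width: 0.085
finger_force: 0.0
```

The overlay puts the jack axis at about (0.636, -0.049) and the sole about 53 mm up. Next I go to the plain end of the board.

{"method": "apply_moves", "body": {"claw": [0.085,0.085,0.085,0.085,0.085,0.085,0.085,0.085,0.05,0.05,0.05,0.05,0.05], "xyz": [[0.0176,-0.0155,0.012],[0.0176,-0.0155,0.012],[0.0176,-0.0154,0.012],[0,0,0.025],[0,0,0.025],[0,0,0.015],[0,0,0.011],[0,0,0],[0,0,0],[0,0,0],[0,0,0],[0,0,0],[0,0,0]], "twist": [[0,0,0],[0,0,0],[0,0,0],[0,0,0],[0,0,0],[0,0,0],[0,0,0],[0,0,0],[0,0,0],[0,0,0],[0,0,0],[0,0,0],[0,0,0]], "force": 60}}

```text
clock: 3.6
position: [0.4284, -0.3012, 0.0038]
tool_rot: [3.141, -0.0, 0.189]
force: [-0.1, -0.7, -0.0]
grip_width: 0.0501
finger_force: 0.0
```

```bash
cat > d.py <<'E'
from h import *
import sys
n=sys.argv[1]
f=bot.grab_frame("top"); g=bot.grab_frame("scene")
np.save("top1.npy",f,allow_pickle=True);np.save("scene1.npy",g,allow_pickle=True)
a=cv2.resize(f["img"][90:250,230:350,::-1],None,fx=3.3,fy=3.3,interpolation=cv2.INTER_CUBIC)
b=cv2.resize(g["img"][150:310,130:250,::-1],None,fx=3.3,fy=3.3,interpolation=cv2.INTER_CUBIC)
cv2.imwrite(f"pics/{n}.png",np.hstack([a,b]))
s=bot.observe();print(s["position"],s["grip_width"],s["finger_force"])
E
python3 d.py d1
```

```text
[ 0.42832564 -0.30110301  0.00361724] 0.050106575598654855 0.0
```

View pics/d1.png

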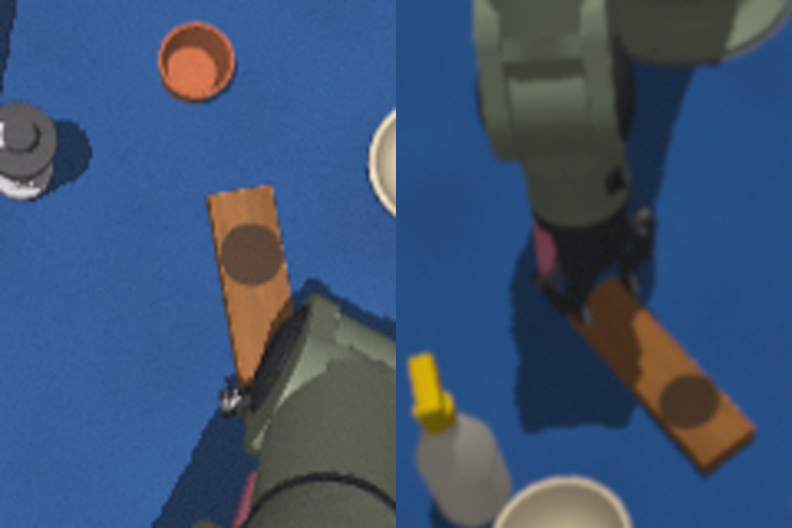

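The picture shows the gripper at the plain end of the board. I'll check with projections whether it is really astride it.

```bash
cat > e.py <<'E'
from h import *
f=np.load("top1.npy",allow_pickle=True).item(); g=np.load("scene1.npy",allow_pickle=True).item()
s=bot.observe(); p=s["position"]; ty=np.array([np.sin(.189),-np.cos(.189),0])
c=np.array([.5095,-.2845,.025]);u=np.array([np.cos(.189),np.sin(.189),0]);v=np.array([-u[1],u[0],0])
Q=[c+a*.12*u+b*.032*v for a,b in((1,1),(1,-1),(-1,-1),(-1,1))]
out=[]
for F,x0,y0 in((f,220,90),(g,130,150)):
    I=cv2.resize(F["img"][y0:y0+130,x0:x0+110,::-1],None,fx=3.6,fy=3.6,interpolation=cv2.INTER_CUBIC)
    t=lambda P:(((proj(F,P)-[x0,y0])+.5)*3.6).astype(np.int32)
    cv2.polylines(I,[t(Q)],True,(0,255,255),1)
    for sg in(-1,1):
        a=t([p+sg*.025*ty,p+sg*.025*ty+[0,0,.06]]); cv2.line(I,a[0].tolist(),a[1].tolist(),(255,0,255),2)
    out.append(I)
cv2.imwrite("pics/e1.png",np.hstack(out))
E
python3 e.py
```

```text
(no output)
```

View pics/e1.png

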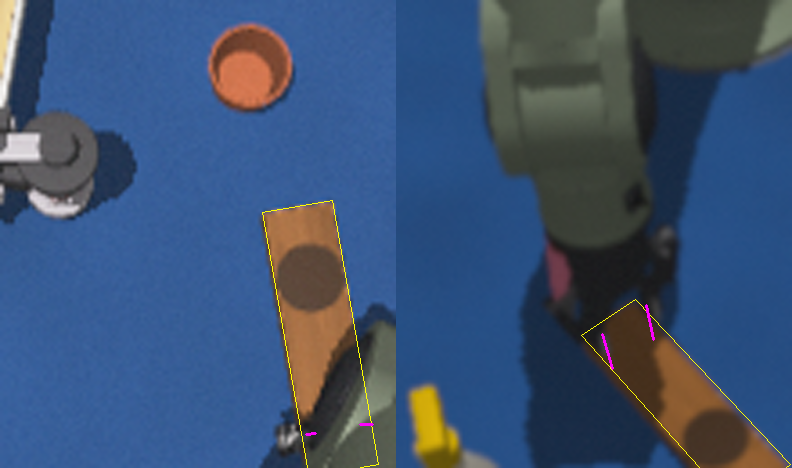

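{"method": "apply_moves", "body": {"claw": [0.04,0.04], "xyz": [[0,0,0],[0,0,0]], "twist": [[0,0,0],[0,0,0]], "force": 60}}

```text
clock: 3.9
position: [0.4283, -0.3011, 0.0035]
tool_rot: [-3.142, 0.0, 0.189]
force: [0.1, 0.0, 0.1]
grip_width: 0.0404
finger_force: 0.0
```

Run:
```python
from h import *
s=bot.observe();print({k:np.round(v,4).tolist() for k,v in s.items()})
g=bot.grab_frame("scene"); I=g["img"][205:265,165:225,::-1]
I=cv2.convertScaleAbs(I,alpha=2.2,beta=10)
cv2.imwrite("pics/g1.png",cv2.resize(I,None,fx=9,fy=9,interpolation=cv2.INTER_CUBIC))
```

```text
{'clock': 3.9, 'qpos': [0.5315, 0.6574, -0.0435, 1.9967, 0.0566, 0.4887, -0.9349], 'qd': [-0.0013, 0.0003, 0.001, -0.0001, 0.0008, 0.0003, -0.0005], 'joint_efforts': [0.0058, -88.6623, 2.3396, -20.3598, 0.0098, 0.0028, 0.0002], 'position': [0.4283, -0.3011, 0.0035], 'tool_rot': [-3.1415, 0.0001, 0.1887], 'force': [0.1432, 0.0208, 0.0579], 'moment': [0.017, -0.0301, -0.0904], 'finger_force': 0.0, 'grip_width': 0.0404}
```

View pics/g1.png

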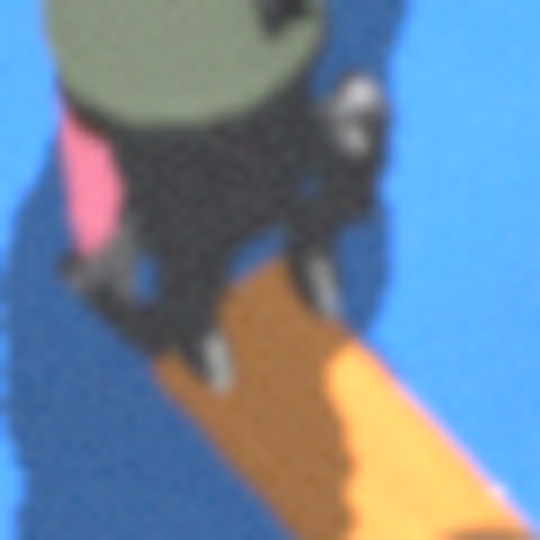

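The picture shows the finger tips at (215,385) and (325,310), apparently over the top of the board and not astride it. I'll compute their height.

Run:
```python
from h import *
g=np.load("scene1.npy",allow_pickle=True).item()
for uv in((215,385),(325,310)):
    px=[(165+uv[0]/9-.4,205+uv[1]/9-.4)]
    for z in(.0,.01,.025,.04,.05): print(uv,z,at_z(g,px,z).round(4))
p=np.array([.4283,-.3011,.0035]); ty=np.array([np.sin(.189),-np.cos(.189),0])
for s in(1,-1): print((p+s*.02*ty).round(4), [((proj(g,p+s*.02*ty+[0,0,z])[0]-[165,205]+.4)*9).round() for z in (0,.01,.03)])
```

```text
(215, 385) 0.0 [[ 0.412  -0.3207  0.    ]]
(215, 385) 0.01 [[ 0.4185 -0.3221  0.01  ]]
(215, 385) 0.025 [[ 0.4284 -0.324   0.025 ]]
(215, 385) 0.04 [[ 0.4382 -0.326   0.04  ]]
(215, 385) 0.05 [[ 0.4448 -0.3274  0.05  ]]
(325, 310) 0.0 [[ 0.4018 -0.2684  0.    ]]
(325, 310) 0.01 [[ 0.4085 -0.2702  0.01  ]]
(325, 310) 0.025 [[ 0.4185 -0.2728  0.025 ]]
(325, 310) 0.04 [[ 0.4284 -0.2755  0.04  ]]
(325, 310) 0.05 [[ 0.4351 -0.2773  0.05  ]]
[ 0.4321 -0.3207  0.0035] [array([235., 418.]), array([231., 404.]), array([224., 376.])]
[ 0.4245 -0.2815  0.0035] [array([318., 361.]), array([315., 347.]), array([309., 319.])]
```

{"method": "apply_moves", "body": {"claw": [0.04,0.04,0.04], "xyz": [[0,0,0.001],[0,0,0.001],[0,0,0]], "twist": [[0,0,0],[0,0,0],[0,0,0]]}}

```text
clock: 4.25
position: [0.4282, -0.3011, 0.0013]
tool_rot: [-3.141, 0.0, 0.189]
force: [-0.3, 0.3, 0.8]
grip_width: 0.0401
finger_force: 0.0
```

{"method": "apply_moves", "body": {"claw": [0.04,0.04,0.04,0.04], "xyz": [[0,0,-0.03],[0,0,-0.03],[0,0,0],[0,0,0]], "twist": [[0,0,0],[0,0,0],[0,0,0],[0,0,0]]}}

```text
clock: 4.65
position: [0.4286, -0.3013, 0.0619]
tool_rot: [3.141, -0.001, 0.189]
force: [1.0, 0.1, 0.1]
grip_width: 0.0396
finger_force: 0.0
```

Run:
```python
from h import *
s=bot.observe();p=np.array(s["position"]);print(p,s["grip_width"])
ty=np.array([np.sin(.189),-np.cos(.189),0])
g=bot.grab_frame("scene"); f=bot.grab_frame("top"); np.save("scene2.npy",g,allow_pickle=True);np.save("top2.npy",f,allow_pickle=True)
x0,y0=160,190
I=cv2.resize(cv2.convertScaleAbs(g["img"][y0:y0+70,x0:x0+70,::-1],alpha=2.2,beta=10),None,fx=8,fy=8,interpolation=cv2.INTER_CUBIC)
t=lambda P:((proj(g,P)-[x0,y0]+.5)*8).astype(int)
for sg in(1,-1):
    for z,c in((0,(0,0,255)),(.02,(0,255,0))): cv2.circle(I,t(p+sg*.02*ty+[0,0,z])[0].tolist(),3,c,-1)
cv2.imwrite("pics/g2.png",I)
```

```text
[ 0.42855355 -0.30129349  0.06185373] 0.03955637863918329
```

View pics/g2.png

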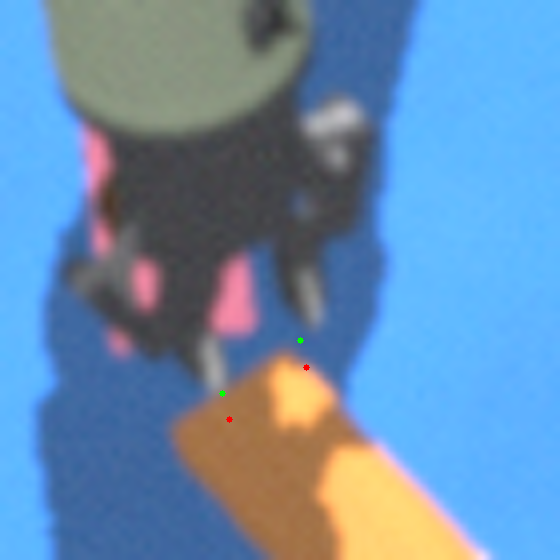

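The picture shows the tips at (218,395) and (315,325), about 20 mm higher than the reported TCP, so the fingers had been hovering over the board. I'll go down lower, in steps, watching the force.

{"method": "apply_moves", "body": {"claw": [0.085,0.085,0.085,0.085,0.085,0.085,0.085,0.085], "xyz": [[0,0,0],[0,0,0],[0,0,0.02],[0,0,0.02],[0,0,0.012],[0,0,0.006],[0,0,0.004],[0,0,0]], "twist": [[0,0,0],[0,0,0],[0,0,0],[0,0,0],[0,0,0],[0,0,0],[0,0,0],[0,0,0]]}}

```text
clock: 5.55
position: [0.4283, -0.3011, -0.0006]
tool_rot: [-3.141, 0.0, 0.189]
force: [0.2, -0.4, 0.4]
grip_width: 0.0848
finger_force: 0.0
```

{"method": "apply_moves", "body": {"claw": [0.085,0.085,0.085,0.085], "xyz": [[0,0,0.003],[0,0,0.003],[0,0,0.002],[0,0,0]], "twist": [[0,0,0],[0,0,0],[0,0,0],[0,0,0]]}}

```text
clock: 5.95
position: [0.4282, -0.301, -0.0087]
tool_rot: [-3.141, 0.0, 0.189]
force: [-0.6, 0.4, 0.7]
grip_width: 0.0851
finger_force: 0.0
```

{"method": "apply_moves", "body": {"claw": [0.085,0.085,0.085,0.085,0.085], "xyz": [[0,0,0.003],[0,0,0.003],[0,0,0.001],[0,0,0.001],[0,0,0]], "twist": [[0,0,0],[0,0,0],[0,0,0],[0,0,0],[0,0,0]]}}

```text
clock: 6.45
position: [0.4282, -0.3011, -0.0166]
tool_rot: [-3.141, 0.0, 0.189]
force: [0.7, -0.4, -0.4]
grip_width: 0.0848
finger_force: 0.0
```

{"method": "apply_moves", "body": {"claw": [0.05,0.05,0.05,0.05,0.05], "xyz": [[0,0,0],[0,0,0],[0,0,0],[0,0,0],[0,0,0]], "twist": [[0,0,0],[0,0,0],[0,0,0],[0,0,0],[0,0,0]], "force": 60}}

```text
clock: 6.95
position: [0.4298, -0.3033, -0.014]
tool_rot: [3.137, -0.003, 0.188]
force: [-6.5, -3.0, 47.8]
grip_width: 0.0501
finger_force: 23.7
```

The force shows the tips closing onto the board's top. The real tips are therefore about 38 mm above the reported TCP, and the picture agrees once the finger thickness is counted. I'll back off, open and go lower.

{"method": "apply_moves", "body": {"claw": [0.05,0.085,0.085,0.085,0.085,0.085], "xyz": [[0,0,-0.01],[0,0,-0.01],[0,0,0],[0,0,0.01],[0,0,0.01],[0,0,0]], "twist": [[0,0,0],[0,0,0],[0,0,0],[0,0,0],[0,0,0],[0,0,0]]}}

```text
clock: 7.55
position: [0.4272, -0.3003, -0.0186]
tool_rot: [-3.139, 0.002, 0.189]
force: [-0.3, 0.2, 0.4]
grip_width: 0.0849
finger_force: 0.0
```

{"method": "apply_moves", "body": {"claw": [0.085,0.085,0.085,0.085,0.085], "xyz": [[0,0,0.003],[0,0,0.003],[0,0,0.002],[0,0,0.001],[0,0,0]], "twist": [[0,0,0],[0,0,0],[0,0,0],[0,0,0],[0,0,0]]}}

```text
clock: 8.05
position: [0.4283, -0.3011, -0.0255]
tool_rot: [-3.142, 0.0, 0.189]
force: [-0.4, -0.5, -0.4]
grip_width: 0.085
finger_force: 0.0
```

{"method": "apply_moves", "body": {"claw": [0.085,0.085,0.085,0.085,0.085,0.085], "xyz": [[0,0,0.002],[0,0,0.002],[0,0,0.002],[0,0,0.001],[0,0,0.001],[0,0,0]], "twist": [[0,0,0],[0,0,0],[0,0,0],[0,0,0],[0,0,0],[0,0,0]]}}

```text
clock: 8.65
position: [0.4282, -0.3011, -0.0336]
tool_rot: [-3.141, 0.0, 0.189]
force: [0.1, 0.3, 0.2]
grip_width: 0.0848
finger_force: 0.0
```

{"method": "apply_moves", "body": {"claw": [0.06,0.06,0.06,0.06], "xyz": [[0,0,0],[0,0,0],[0,0,0],[0,0,0]], "twist": [[0,0,0],[0,0,0],[0,0,0],[0,0,0]], "force": 50}}

```text
clock: 9.05
position: [0.4283, -0.3011, -0.0332]
tool_rot: [3.142, -0.0, 0.189]
force: [-1.2, 1.3, 6.1]
grip_width: 0.0631
finger_force: 54.1
```

Gripped, with a width of 63 mm. I lift 2 mm, turn the board in line with the jack and bring it across.

{"method": "apply_moves", "body": {"claw": [0.055,0.055,0.055,0.055,0.055,0.055,0.055,0.055,0.055,0.055,0.055,0.055,0.055,0.055,0.055,0.055,0.055,0.055], "xyz": [[0,0,-0.002],[0,0,0],[0,0,0],[0,0,0],[0,0,0],[0,-0.01,0],[0,-0.02,0],[0,-0.028,0],[0,-0.03,0],[0,-0.03,0],[0,-0.03,0],[0,-0.03,0],[0,-0.03,0],[0,-0.03,0],[0,-0.02,0],[0,-0.014,0],[0,-0.0074,0],[0,0,0]], "twist": [[0,0,0],[0,0,0.0835],[0,0,0.0835],[0,0,0.0835],[0,0,0.0835],[0,0,0],[0,0,0],[0,0,0],[0,0,0],[0,0,0],[0,0,0],[0,0,0],[0,0,0],[0,0,0],[0,0,0],[0,0,0],[0,0,0],[0,0,0]], "force": 60}}

```text
clock: 10.85
position: [0.4687, -0.0235, -0.0315]
tool_rot: [-3.141, 0.0, -0.142]
force: [-0.1, -0.3, -2.6]
grip_width: 0.0628
finger_force: 66.2
```

```bash
cat > m.py <<'E'
from h import *
s=bot.observe();p=np.array(s["position"]);a=s["tool_rot"][2];print(p.round(4),a,s["grip_width"])
f=bot.grab_frame("top"); np.save("top3.npy",f,allow_pickle=True)
u=np.array([np.cos(a),np.sin(a),0]);c=p+.1378*u;c[2]=.027;print("pred print",c.round(4),proj(f,c))
# board contour: brown, near predicted
hsv=cv2.cvtColor(f["img"],cv2.COLOR_RGB2HSV).astype(int);V=hsv[...,2]
m=((hsv[...,0]<20)&(hsv[...,1]>60)).astype(np.uint8)
n,l,st,_=cv2.connectedComponentsWithStats(m); x,y=proj(f,c)[0].round().astype(int); i=l[y,x]; print(i,st[i])
ys,xs=np.where(l==i); P=at_z(f,np.c_[xs,ys],.027)[:,:2]; v=np.array([-u[1],u[0]])
A=(P-p[:2])@u[:2]; B=(P-p[:2])@v; print("far end along",np.percentile(A,[99,100]),"exp .2028")
for lo in(.08,.11,.17): 
    k=(A>lo)&(A<lo+.02); print(lo,k.sum(),np.percentile(B[k],[0,2,98,100]).round(4) if k.sum() else '')
dk=(l==i)&(V<np.median(V[l==i])*.75); yy,xx=np.where(dk); D=at_z(f,np.c_[xx,yy],.027)[:,:2]; 
print(V[l==i].min(),np.median(V[l==i]),dk.sum(),'dark centroid',D.mean(0), ((D.mean(0)-p[:2])@u[:2],(D.mean(0)-p[:2])@v))
E
python3 m.py
```

```text
[ 0.4687 -0.0235 -0.0315] -0.1420786401187224 0.0628382770872385
pred print [ 0.6051 -0.043   0.027 ] [[234.14766509 151.94259925]]
184 [221 143  25  29 447]
far end along [0.15911988 0.16897575] exp .2028
0.08 123 [-0.0303 -0.029   0.0312  0.0325]
0.11 121 [-0.0308 -0.0295  0.0314  0.0326]
0.17 0 
54 103.0 13 dark centroid [ 0.6080295  -0.04741028] (np.float64(0.141359079546311), np.float64(-0.003929564817568957))
```

```bash
cat > q.py <<'E'
from h import *
import sys
def prof(f,p,a,z,b0=-.012,b1=.012):
    u=np.array([np.cos(a),np.sin(a),0]);v=np.array([-u[1],u[0],0]);G=cv2.cvtColor(f["img"],cv2.COLOR_RGB2GRAY).astype(np.float32)
    out=[]
    for A in np.arange(.06,.215,.004):
        q=np.array([p[0],p[1],z])+A*u+np.outer(np.linspace(b0,b1,7),v); uv=proj(f,q).astype(np.float32)
        out.append((round(float(A),3),int(cv2.remap(G,uv[:,0].reshape(-1,1),uv[:,1].reshape(-1,1),cv2.INTER_LINEAR).mean())))
    return out
if __name__=="__main__":
    f=np.load("top3.npy",allow_pickle=True).item(); print("now",prof(f,[.4687,-.0235],-.1421,.027))
    f=np.load("top2.npy",allow_pickle=True).item(); print("before",prof(f,[.4283,-.3011],.189,.025))
E
python3 q.py
```

```text
now [(0.06, 79), (0.064, 92), (0.068, 100), (0.072, 90), (0.076, 75), (0.08, 66), (0.084, 67), (0.088, 67), (0.092, 68), (0.096, 92), (0.1, 125), (0.104, 122), (0.108, 98), (0.112, 87), (0.116, 86), (0.12, 86), (0.124, 85), (0.128, 84), (0.132, 84), (0.136, 83), (0.14, 82), (0.144, 89), (0.148, 157), (0.152, 206), (0.156, 185), (0.16, 143), (0.164, 85), (0.168, 78), (0.172, 93), (0.176, 96), (0.18, 95), (0.184, 94), (0.188, 88), (0.192, 77), (0.196, 81), (0.2, 81), (0.204, 84), (0.208, 87), (0.212, 84)]
before [(0.06, 118), (0.064, 120), (0.068, 122), (0.072, 124), (0.076, 124), (0.08, 125), (0.084, 124), (0.088, 125), (0.092, 124), (0.096, 125), (0.1, 125), (0.104, 122), (0.108, 101), (0.112, 77), (0.116, 77), (0.12, 76), (0.124, 76), (0.128, 76), (0.132, 75), (0.136, 75), (0.14, 75), (0.144, 75), (0.148, 76), (0.152, 75), (0.156, 75), (0.16, 75), (0.164, 80), (0.168, 107), (0.172, 125), (0.176, 126), (0.18, 125), (0.184, 126), (0.188, 124), (0.192, 124), (0.196, 124), (0.2, 119), (0.204, 93), (0.208, 89), (0.212, 89)]
```

{"method": "apply_moves", "body": {"claw": [0.055,0.055,0.055,0.055,0.055,0.055,0.085,0.085,0.085], "xyz": [[0.008,0.0005,0],[0.012,0,0],[0.008,0,0],[0.004,0,0],[0,0,0.0018],[0,0,0],[0,0,0],[0,0,0],[0,0,0]], "twist": [[0,0,0],[0,0,0],[0,0,0],[0,0,0],[0,0,0],[0,0,0],[0,0,0],[0,0,0],[0,0,0]]}}

```text
clock: 11.8
position: [0.5001, -0.0297, -0.0334]
tool_rot: [-3.142, 0.0, -0.145]
force: [0.4, -1.0, 0.2]
grip_width: 0.0849
finger_force: 0.0
```

{"method": "apply_moves", "body": {"claw": [0.085,0.085,0.085,0.085,0.085,0.085,0.085,0.085,0.085,0.085,0.085], "xyz": [[0,0,-0.015],[0,0,-0.03],[0,0,-0.04],[0,0,-0.045],[0,0,-0.045],[0,0,-0.045],[0,0,-0.045],[0,0,-0.04],[-0.02,0,-0.015],[-0.03,0,0],[-0.03,0,0]], "twist": [[0,0,0],[0,0,0],[0,0,0],[0,0,0],[0,0,0],[0,0,0],[0,0,0],[0,0,0],[0,0,0],[0,0,0],[0,0,0]]}}

```text
clock: 12.9
position: [0.4201, -0.0181, 0.2868]
tool_rot: [-3.141, -0.0, -0.145]
force: [-0.6, -0.6, -0.0]
grip_width: 0.085
finger_force: 0.0
```

```bash
cat > v.py <<'E'
from h import *
f=bot.grab_frame("top"); g=bot.grab_frame("scene")
np.save("top4.npy",f,allow_pickle=True);np.save("scene4.npy",g,allow_pickle=True)
s=bot.observe();print(s["clock"],np.round(s["position"],4))
t=np.linspace(0,2*np.pi,80); out=[]
ax=np.array([.6365,-.048])
for F,x0,y0,w,h in((g,230,190,100,120),(f,190,80,80,120)):
    I=cv2.resize(F["img"][y0:y0+h,x0:x0+w,::-1],None,fx=4.4,fy=4.4,interpolation=cv2.INTER_CUBIC)
    for z,r,c in((.025,.031,(0,255,0)),(.053,.03,(0,255,255)),(.218,.032,(255,255,255))):
        C=np.c_[ax[0]+r*np.cos(t),ax[1]+r*np.sin(t),0*t+z]
        cv2.polylines(I,[(((proj(F,C)-[x0,y0])+.5)*4.4).astype(np.int32)],True,c,1)
    out.append(I)
cv2.imwrite("pics/v1.png",np.hstack(out))
for c in("scene","top"): print(c,bot.find_in(c,"crank_knob")[:2])
E
python3 v.py
```

```text
13.0 [ 0.4184 -0.0179  0.2869]
scene []
top [{'position': [0.6361, -0.0184, 0.2422], 'score': 0.79}, {'position': [0.8205, 0.324, 0.129], 'score': 0.6}]
```

View pics/v1.png

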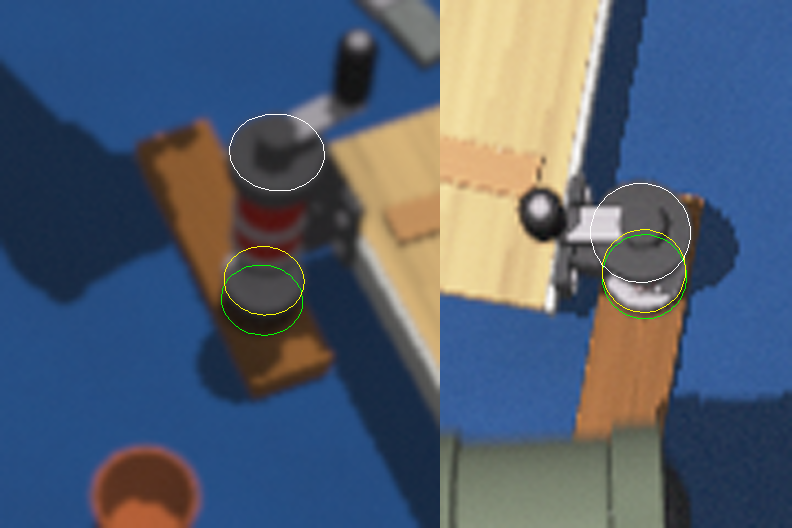

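Board released. The picture shows the foot over the board and the print ring (green) concentric with the sole. The knob top is at scene crop (357,40) and top crop (541,208). I'll triangulate it and plan the approach.

Run:
```python
from h import *
from scipy.optimize import least_squares
f=np.load("top4.npy",allow_pickle=True).item(); g=np.load("scene4.npy",allow_pickle=True).item()
o=[(g,np.array([230+357/4.4-.4,190+40/4.4-.4])),(f,np.array([190+(541-440)/4.4-.4,80+209/4.4-.4]))]
r=least_squares(lambda p:np.concatenate([proj(F,p)[0]-u for F,u in o]),[.637,.01,.29]);print(r.x,r.fun)
for F,u in o: print(at_z(F,[u],.298))
```

```text
[0.63527616 0.01022952 0.29957197] [ 0.13844557 -0.01214751  0.10775097  0.0695119 ]
[[0.63412596 0.0107231  0.298     ]]
[[0.63573547 0.01062433 0.298     ]]
```

{"method": "apply_moves", "body": {"claw": [0.085,0.085,0.085,0.085,0.085,0.085,0.085,0.085,0.085], "xyz": [[0.015,-0.004,0],[0.03,-0.0085,0],[0.035,-0.01,0],[0.035,-0.01,0],[0.035,-0.01,0],[0.03,-0.0085,0],[0.02,-0.0055,0],[0.0102,-0.0029,0],[0,0,0]], "twist": [[0,0,0],[0,0,0],[0,0,0],[0,0,0],[0,0,0],[0,0,0],[0,0,0],[0,0,0],[0,0,0]]}}

```text
clock: 14.0
position: [0.639, 0.0102, 0.2852]
tool_rot: [3.141, 0.001, -0.145]
force: [0.2, -0.8, -0.6]
grip_width: 0.0851
finger_force: 0.0
```

{"method": "apply_moves", "body": {"claw": [0.085,0.085,0.085,0.085,0.085,0.085], "xyz": [[0,0,0.015],[0,0,0.015],[0,0,0.015],[0,0,0.012],[0,0,0.008],[0,0,0]], "twist": [[0,0,0],[0,0,0],[0,0,0],[0,0,0],[0,0,0],[0,0,0]]}}

```text
clock: 14.6
position: [0.6373, 0.0101, 0.2208]
tool_rot: [3.141, 0.001, -0.145]
force: [0.4, -0.1, 0.1]
grip_width: 0.0848
finger_force: 0.0
```

{"method": "apply_moves", "body": {"claw": [0.02,0.02,0.02,0.02,0.02,0.02,0.02], "xyz": [[-0.002,0,0],[0,0,0],[0,0,0],[0,0,0],[0,0,0],[0,0,0],[0,0,0]], "twist": [[0,0,0],[0,0,0],[0,0,0],[0,0,0],[0,0,0],[0,0,0],[0,0,0]], "force": 40}}

```text
clock: 15.3
position: [0.636, 0.0103, 0.2222]
tool_rot: [-3.142, -0.001, -0.145]
force: [-1.2, -0.6, 6.8]
grip_width: 0.0269
finger_force: 39.2
```

Run:
```python
from h import *
s=bot.observe();print({k:np.round(v,4).tolist() for k,v in s.items()})
```

```text
{'clock': 15.3, 'qpos': [-0.2614, 0.5246, 0.2308, 1.5491, -0.13, 1.0823, -1.7158], 'qd': [-0.0004, -0.0011, -0.0015, 0.0008, -0.0019, 0.0014, 0.0021], 'joint_efforts': [-0.5574, -88.1604, 6.8223, -36.7738, -0.2403, -0.5559, -0.0], 'position': [0.636, 0.0103, 0.2222], 'tool_rot': [-3.1415, -0.0007, -0.1455], 'force': [-1.1827, -0.621, 6.7612], 'moment': [-0.2126, 0.3556, -0.0208], 'finger_force': 39.247, 'grip_width': 0.0269}
```

Knob gripped at 27 mm. I'll tabulate the step vectors for the circle in tool axes.

```bash
cat > t.py <<'E'
import numpy as np,sys
def tab(t0,step,n,r=60,yaw=-.145):
    u=np.array([np.cos(yaw),np.sin(yaw)]);y=np.array([np.sin(yaw),-np.cos(yaw)])
    th=np.radians(t0-step*np.arange(n+1)); P=r*np.c_[np.cos(th),np.sin(th)]; d=np.diff(P,axis=0)
    print([[round(a@u/1e3,4),round(a@y/1e3,4),0] for a in d])
if __name__=="__main__": tab(*map(float,sys.argv[1:3]),int(sys.argv[3]))
E
cat > fo.py <<'E'
from h import *
import sys
ax=np.array([float(sys.argv[1]),float(sys.argv[2])]) if len(sys.argv)>2 else np.array([.636,-.0497])
s=bot.observe(); p=np.array(s["position"])[:2]-ax; th=np.arctan2(p[1],p[0]); F=np.array(s["force"])
t=np.array([np.sin(th),-np.cos(th)]); n=np.array([np.cos(th),np.sin(th)])
print("th",np.degrees(th).round(1),"r",np.hypot(*p).round(4),"resist",(-F[:2]@t).round(2),"radial",(F[:2]@n).round(2),"Fz",F[2].round(1),"clk",s["clock"],"grip",s["grip_width"],"M",np.round(s["moment"],2))
E
python3 fo.py; python3 t.py 90 10 36
```

```text
th 90.0 r 0.06 resist 1.18 radial -0.62 Fz 6.8 clk 15.3 grip 0.0269070488264548 M [-0.21  0.36 -0.02]
[[np.float64(0.0104), np.float64(-0.0006), 0], [np.float64(0.0104), np.float64(0.0012), 0], [np.float64(0.01), np.float64(0.003), 0], [np.float64(0.0093), np.float64(0.0047), 0], [np.float64(0.0084), np.float64(0.0062), 0], [np.float64(0.0072), np.float64(0.0076), 0], [np.float64(0.0057), np.float64(0.0087), 0], [np.float64(0.0041), np.float64(0.0096), 0], [np.float64(0.0024), np.float64(0.0102), 0], [np.float64(0.0006), np.float64(0.0104), 0], [np.float64(-0.0012), np.float64(0.0104), 0], [np.float64(-0.003), np.float64(0.01), 0], [np.float64(-0.0047), np.float64(0.0093), 0], [np.float64(-0.0062), np.float64(0.0084), 0], [np.float64(-0.0076), np.float64(0.0072), 0], [np.float64(-0.0087), np.float64(0.0057), 0], [np.float64(-0.0096), np.float64(0.0041), 0], [np.float64(-0.0102), np.float64(0.0024), 0], [np.float64(-0.0104), np.float64(0.0006), 0], [np.float64(-0.0104), np.float64(-0.0012), 0], [np.float64(-0.01), np.float64(-0.003), 0], [np.float64(-0.0093), np.float64(-0.0047), 0], [np.float64(-0.0084), np.float64(-0.0062), 0], [np.float64(-0.0072), np.float64(-0.0076), 0], [np.float64(-0.0057), np.float64(-0.0087), 0], [np.float64(-0.0041), np.float64(-0.0096), 0], [np.float64(-0.0024), np.float64(-0.0102), 0], [np.float64(-0.0006), np.float64(-0.0104), 0], [np.float64(0.0012), np.float64(-0.0104), 0], [np.float64(0.003), np.float64(-0.01), 0], [np.float64(0.0047), np.float64(-0.0093), 0], [np.float64(0.0062), np.float64(-0.0084), 0], [np.float64(0.0076), np.float64(-0.0072), 0], [np.float64(0.0087), np.float64(-0.0057), 0], [np.float64(0.0096), np.float64(-0.0041), 0], [np.float64(0.0102), np.float64(-0.0024), 0]]
```

{"method": "apply_moves", "body": {"claw": [0.02,0.02,0.02], "xyz": [[0.0104,-0.0006,0],[0.0104,0.0012,0],[0.01,0.003,0]], "twist": [[0,0,0],[0,0,0],[0,0,0]]}}

```text
clock: 15.6
position: [0.6655, 0.0031, 0.2222]
tool_rot: [-3.141, 0.001, -0.145]
force: [-9.1, 1.0, 10.5]
grip_width: 0.0266
finger_force: 40.5
```

```bash
python3 fo.py
```

```text
th 60.8 r 0.0605 resist 8.44 radial -3.52 Fz 10.5 clk 15.6 grip 0.02663611765314216 M [ 0.23  1.9  -0.04]
```

{"method": "apply_moves", "body": {"claw": [0.02,0.02,0.02,0.02,0.02,0.02], "xyz": [[0.0093,0.0047,0],[0.0084,0.0062,0],[0.0072,0.0076,0],[0.0057,0.0087,0],[0.0041,0.0096,0],[0.0024,0.0102,0]], "twist": [[0,0,0],[0,0,0],[0,0,0],[0,0,0],[0,0,0],[0,0,0]]}}

```text
clock: 16.2
position: [0.697, -0.0473, 0.2223]
tool_rot: [-3.139, -0.002, -0.143]
force: [3.8, 8.6, 3.6]
grip_width: 0.0267
finger_force: 40.0
```

```bash
python3 fo.py
```

```text
th 2.2 r 0.061 resist 8.48 radial 4.1 Fz 3.6 clk 16.2 grip 0.026696386632982037 M [ 1.87 -0.77  0.04]
```

{"method": "apply_moves", "body": {"claw": [0.02,0.02,0.02,0.02,0.02,0.02], "xyz": [[0.0006,0.0104,0],[-0.0012,0.0104,0],[-0.003,0.01,0],[-0.0047,0.0093,0],[-0.0062,0.0084,0],[-0.0076,0.0072,0]], "twist": [[0,0,0],[0,0,0],[0,0,0],[0,0,0],[0,0,0],[0,0,0]]}}

```text
clock: 16.8
position: [0.6673, -0.1016, 0.2223]
tool_rot: [-3.141, -0.004, -0.145]
force: [7.6, 1.4, 1.5]
grip_width: 0.027
finger_force: 39.8
```

```bash
python3 fo.py
```

```text
th -58.9 r 0.0606 resist 7.22 radial 2.66 Fz 1.5 clk 16.8 grip 0.02695254470138722 M [ 0.52 -1.86 -0.04]
```

{"method": "apply_moves", "body": {"claw": [0.02,0.02,0.02,0.02,0.02,0.02], "xyz": [[-0.0087,0.0057,0],[-0.0096,0.0041,0],[-0.0102,0.0024,0],[-0.0104,0.0006,0],[-0.0104,-0.0012,0],[-0.01,-0.003,0]], "twist": [[0,0,0],[0,0,0],[0,0,0],[0,0,0],[0,0,0],[0,0,0]]}}

```text
clock: 17.4
position: [0.6068, -0.1017, 0.2222]
tool_rot: [3.141, -0.003, -0.146]
force: [10.4, 0.1, 0.3]
grip_width: 0.0267
finger_force: 39.8
```

```bash
python3 fo.py
```

```text
th -119.3 r 0.0596 resist 8.97 radial -5.17 Fz 0.3 clk 17.4 grip 0.02672480419077688 M [ 0.1  -2.08 -0.02]
```

{"method": "apply_moves", "body": {"claw": [0.02,0.02,0.02,0.02,0.02,0.02], "xyz": [[-0.0093,-0.0047,0],[-0.0084,-0.0062,0],[-0.0072,-0.0076,0],[-0.0057,-0.0087,0],[-0.0041,-0.0096,0],[-0.0024,-0.0102,0]], "twist": [[0,0,0],[0,0,0],[0,0,0],[0,0,0],[0,0,0],[0,0,0]]}}

```text
clock: 18.0
position: [0.5769, -0.0505, 0.2222]
tool_rot: [3.14, -0.003, -0.146]
force: [10.0, -8.1, -1.5]
grip_width: 0.0268
finger_force: 40.1
```

```bash
python3 fo.py
```

```text
th -179.2 r 0.0591 resist 8.28 radial -9.85 Fz -1.5 clk 18.0 grip 0.026786841838691292 M [-1.83 -2.02 -0.  ]
```

{"method": "apply_moves", "body": {"claw": [0.02,0.02,0.02,0.02,0.02,0.02], "xyz": [[-0.0006,-0.0104,0],[0.0012,-0.0104,0],[0.003,-0.01,0],[0.0047,-0.0093,0],[0.0062,-0.0084,0],[0.0076,-0.0072,0]], "twist": [[0,0,0],[0,0,0],[0,0,0],[0,0,0],[0,0,0],[0,0,0]]}}

```text
clock: 18.6
position: [0.6056, 0.0015, 0.2222]
tool_rot: [3.14, 0.0, -0.146]
force: [-4.3, -8.3, 7.9]
grip_width: 0.0268
finger_force: 41.1
```

```bash
python3 fo.py
```

```text
th 120.6 r 0.0596 resist 7.91 radial -4.93 Fz 7.9 clk 18.6 grip 0.026787075873636313 M [-1.89  1.03  0.03]
```

{"method": "apply_moves", "body": {"claw": [0.02,0.02,0.02,0.02,0.02,0.02], "xyz": [[0.0087,-0.0057,0],[0.0096,-0.0041,0],[0.0102,-0.0024,0],[0.0104,-0.0006,0],[0.0104,0.0012,0],[0.01,0.003,0]], "twist": [[0,0,0],[0,0,0],[0,0,0],[0,0,0],[0,0,0],[0,0,0]]}}

```text
clock: 19.2
position: [0.6656, 0.0031, 0.2222]
tool_rot: [-3.141, 0.001, -0.145]
force: [-8.3, 1.7, 11.5]
grip_width: 0.027
finger_force: 41.3
```

```bash
python3 fo.py
```

```text
th 60.7 r 0.0606 resist 8.13 radial -2.55 Fz 11.5 clk 19.2 grip 0.02701569373094141 M [ 0.26  1.92 -0.03]
```

{"method": "apply_moves", "body": {"claw": [0.02,0.02,0.02,0.02,0.02,0.02], "xyz": [[0.0093,0.0047,0],[0.0084,0.0062,0],[0.0072,0.0076,0],[0.0057,0.0087,0],[0.0041,0.0096,0],[0.0024,0.0102,0]], "twist": [[0,0,0],[0,0,0],[0,0,0],[0,0,0],[0,0,0],[0,0,0]]}}

```text
clock: 19.8
position: [0.697, -0.0473, 0.2223]
tool_rot: [-3.139, -0.002, -0.143]
force: [4.3, 9.2, 3.4]
grip_width: 0.0268
finger_force: 40.8
```

```bash
python3 fo.py
```

```text
th 2.3 r 0.061 resist 9.05 radial 4.65 Fz 3.4 clk 19.8 grip 0.026832230592776327 M [ 1.87 -0.82  0.03]
```

{"method": "apply_moves", "body": {"claw": [0.02,0.02,0.02,0.02,0.02,0.02], "xyz": [[0.0006,0.0104,0],[-0.0012,0.0104,0],[-0.003,0.01,0],[-0.0047,0.0093,0],[-0.0062,0.0084,0],[-0.0076,0.0072,0]], "twist": [[0,0,0],[0,0,0],[0,0,0],[0,0,0],[0,0,0],[0,0,0]]}}

```text
clock: 20.4
position: [0.6673, -0.1016, 0.2223]
tool_rot: [-3.141, -0.004, -0.145]
force: [9.8, 1.5, 1.4]
grip_width: 0.027
finger_force: 40.5
```

```bash
python3 fo.py
```

```text
th -58.9 r 0.0606 resist 9.21 radial 3.75 Fz 1.4 clk 20.4 grip 0.027015588994511782 M [ 0.49 -1.96  0.02]
```

{"method": "apply_moves", "body": {"claw": [0.02,0.02,0.02], "xyz": [[-0.0087,0.0057,0],[-0.0096,0.0041,0],[-0.0102,0.0024,0]], "twist": [[0,0,0],[0,0,0],[0,0,0]]}}

```text
clock: 20.7
position: [0.6371, -0.1097, 0.2223]
tool_rot: [-3.142, -0.004, -0.145]
force: [11.8, 0.8, -0.4]
grip_width: 0.027
finger_force: 40.4
```

```bash
python3 fo.py
```

```text
th -88.9 r 0.06 resist 11.79 radial -0.62 Fz -0.4 clk 20.7 grip 0.026995511182741502 M [ 0.21 -2.22  0.1 ]
```

{"method": "apply_moves", "body": {"claw": [0.02,0.02], "xyz": [[-0.0104,0.0006,0],[-0.0104,-0.0012,0]], "twist": [[0,0,0],[0,0,0]]}}

```text
clock: 20.9
position: [0.6166, -0.1062, 0.2223]
tool_rot: [3.141, -0.004, -0.146]
force: [13.1, -1.3, -2.0]
grip_width: 0.0268
finger_force: 40.2
```

```bash
python3 fo.py; python3 t.py -110 5 4
```

```text
th -108.9 r 0.0597 resist 12.78 radial -3.05 Fz -2.0 clk 20.9 grip 0.02676882272302669 M [-0.04 -2.69 -0.03]
[[np.float64(-0.0051), np.float64(-0.0013), 0], [np.float64(-0.0049), np.float64(-0.0017), 0], [np.float64(-0.0048), np.float64(-0.0021), 0], [np.float64(-0.0046), np.float64(-0.0026), 0]]
```

{"method": "apply_moves", "body": {"claw": [0.02], "xyz": [[-0.0071,-0.002,0]], "twist": [[0,0,0]]}}

```text
clock: 21.0
position: [0.6097, -0.1032, 0.2223]
tool_rot: [3.141, -0.004, -0.146]
force: [13.5, -2.4, -4.1]
grip_width: 0.0268
finger_force: 40.1
```

```bash
python3 fo.py
```

```text
th -116.2 r 0.0596 resist 13.13 radial -3.81 Fz -4.1 clk 21.0 grip 0.02679117416244303 M [-0.63 -2.58  0.04]
```

Estimates from force, moment and turned angle all give about 4 N above running free (roughly 95 N at the foot), so I stop here and release.

{"method": "apply_moves", "body": {"claw": [0.03,0.06,0.085,0.085,0.085,0.085,0.085,0.085,0.085,0.085,0.085,0.085], "xyz": [[0,0,0],[0,0,0],[0,0,0],[0,0,0],[0,0,-0.015],[0,0,-0.025],[0,0,-0.03],[0,0,-0.03],[-0.01,0,-0.02],[-0.03,0,0],[-0.03,0,0],[0,0,0]], "twist": [[0,0,0],[0,0,0],[0,0,0],[0,0,0],[0,0,0],[0,0,0],[0,0,0],[0,0,0],[0,0,0],[0,0,0],[0,0,0],[0,0,0]]}}

```text
clock: 22.2
position: [0.5369, -0.0926, 0.3425]
tool_rot: [-3.141, -0.0, -0.146]
force: [0.4, -0.8, 0.7]
grip_width: 0.0849
finger_force: 0.0
```

Run:
```python
from h import *
g=bot.grab_frame("scene");f=bot.grab_frame("top")
for c in("scene","top"):
    print(c,[(np.round(r["position"],3),round(r["score"],2)) for r in bot.find_in(c,"bearer")[:3]],[np.round(r["position"],3) for r in bot.find_in(c,"crank_knob")[:1]])
s=bot.observe();print(s["clock"],s["force"],s["position"])
# has the board moved since placing? difference in board's visible region
g0=np.load("scene4.npy",allow_pickle=True).item()
a,b=[cv2.cvtColor(x["img"][260:285,275:310],cv2.COLOR_RGB2GRAY).astype(np.float32) for x in(g0,g)]
print(np.abs(a-b).mean(),cv2.phaseCorrelate(a,b))
```

```text
scene [(array([ 0.245, -0.281,  0.028]), 0.79), (array([ 0.578, -0.058,  0.023]), 0.7)] [array([ 0.621, -0.093,  0.248])]
top [(array([ 0.229, -0.276,  0.026]), 0.79)] [array([0.823, 0.326, 0.129])]
22.5 [-0.47288777  0.13531829  0.71527211] [ 0.5397532  -0.09264123  0.34135468]
3.7691429 ((0.008251321243839982, 0.7917831038476137), 0.818343194325765)
```

```bash
python3 -c "
from workcell import bot
print(bot.job_done())"
```

```text
the job is handed in; nothing more can be done
None
```

The board is under the jack with its worn print centred below the foot. I wound the crank until the foot stood firm (estimated 4 N above running free, about 95 N at the foot), then let go and handed in at about 22.5 s; early on the fingers pressed on the board's top with 48 N at the wrist, and I saw no harm.

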